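# Lay a manifold block on its back in the assembly fixture

### The job

The off-white manifold block stands on its end in front of the assembly fixture and is too wide to grip, so lay it on the fixture's rubber bed, port face up, by pushing. Slide it, still upright, until its foot is square against the bed's raised steel edge near the middle of the bed, tip it over that edge so that it drops onto the rubber, press it firmly home against the end stop, and then swing the steel retaining bar across behind it, all the way to the bar's stop post. Push with feeling, never hard (the plastic bruises), and leave the other things on the bench where they are.

Things in the scene. Friction and masses are not known exactly. Their poses are not given: they have to be found in the camera images.
- block: manifold block, off-white plastic, 88 (x) x 92 (y) x 120 mm (z), 0.75-0.97 kg, standing on its end. Origin: centre of that end; z along its 120 mm. Its +x face is the port face (column of three round ports), looking away from the fixture: push on it, and the block falls onto its -x face. Friction on the bench is 0.5-0.7: pushed higher than about 60 mm it may tip before it reaches the edge
- fixture: assembly fixture, fixed: rubber-faced bed 14 mm high with a steel strip along its near edge. Origin at bench level, middle of that edge's face; x horizontal, away from the bed towards the block; y along the edge; z up. The bed spans x 0 to -150, |y| < 68 mm. The bar's stop post (12 mm thick, up to z 42) stands at x -30, y +75 mm
- end_stop: aluminium end stop fixed across the bed's far end, 100 mm wide, up to z 55 mm. Origin and axes are the fixture's; its stopping face is at x = -150 mm. With the block lying home against it, the block's near end (its origin) is at x = -30 mm, 6 mm beyond the closed bar
- bar (a joint): angle (rad) of the steel retaining bar about its upright pin: 0 = closed, along the fixture's +y, across the near edge, against the stop post (hard stop); 1.57 = open, along the fixture's +x; up to 1.95. Stays where left, needs about 1 N at its free end. Flat bar 20 mm wide, 14 thick (z 15 to 29), reaching 178 mm from the pin
- bar_pin (a point): axis of the bar's pin at the height of the bar's top (29 mm): x = -14, y = -86 mm of the fixture
- bar_knob (a point): centre of the black ball knob (20 mm diameter, 57 mm above the bench, on an 8 mm stem) on top of the bar, 162 mm from the pin
- wrench: bystander: 160 mm steel combination wrench lying flat; origin under its middle
- knife: bystander: yellow utility knife lying flat, 175 x 32 x 18 mm; origin under its handle's middle
- pliers: bystander: pliers with blue grips lying flat, about 165 x 50 x 13 mm
- bottle_a: bystander: clear bottle with white cap, 72 mm diameter, 165 mm tall; origin under its centre
- bottle_b: bystander: clear bottle with white cap, 56 mm diameter, 115 mm tall; origin under its centre
- cap: bystander: loose white bottle cap, 42 mm diameter, 19 mm high
- flowcell: bystander: clear acrylic strip with five round windows, 180 x 26 x 52 mm, standing on its long edge; origin under its centre

How it is judged:
On the way, in this order (a step that is already met when the one before it is completed fails the run):
1. the block stands upright with its foot square against the bed's edge (within 4 mm and 6 degrees), within 12 mm of the bed's middle (angle between block's own z axis and vertical below 0.1 rad and x of block in the frame of fixture below 0.048 m and y of block in the frame of fixture between -0.012 and 0.012 m and angle between the x axis of block and the x axis of fixture, either way round below 0.1 rad), for 0.1 s.
2. the block, tipped over the edge, lies still on the bed with its port face up (angle between block's own x axis and vertical below 0.1 rad and height (world z) of block between 0.052 and 0.064 m and linear speed of block below 0.02 m/s), for 0.1 s.
3. the block is pressed against the end stop with 3 N or more (contact force between block and end_stop above 3 N and angle between block's own x axis and vertical below 0.1 rad), for 0.1 s.
At the end, for the whole second after the job is handed in: The block lies flat on the bed, port face up (within 4.5 degrees), its far end home against the end stop within 4 mm, square to the fixture within 4 degrees and within 15 mm of the bed's middle, at rest; the retaining bar is closed to within 0.05 rad of its stop (angle between block's own x axis and vertical below 0.08 rad and height (world z) of block between 0.054 and 0.062 m and x of block in the frame of fixture below -0.026 m and y of block in the frame of fixture between -0.015 and 0.015 m and angle between the z axis of block and the x axis of fixture, either way round below 0.07 rad and value of joint bar below 0.05 rad and linear speed of block below 0.01 m/s); the robot touches nothing.
It fails at once if the robot pushes on the block with more than 40 N (contact force between any of the arm, the fingers and block above 40 N).
It fails at once if the block is tipped away from the bed's edge (angle between block's own z axis and vertical above 0.4 rad and x of block in the frame of fixture above 0.08 m).
It fails at once if a bystander is moved by more than 20 mm (distance of any of wrench, knife, pliers, bottle_a, bottle_b, cap, flowcell from where it was at the start of the episode above 0.02 m).
It also fails if it takes over 64 s, if anything falls off the work surface, if the arm or the gripper's body presses on something with over 40 N, if the wrist force passes 120 N, or if a joint passes its speed limit or range.

### The arm

A 7-joint arm with a two-finger parallel gripper is mounted at the origin on the work surface. World frame = base frame: x ahead of the robot, y to its left, z up, the work surface at z = 0. Lengths are in m, angles in rad, forces in N, time in s.
With the tool pointing down it reaches from about 0.425 to 0.875 m from the base axis. Payload 4.7 kg.
Tool frame: the origin (TCP) lies between the finger pads; the fingertips stand 22 mm ahead of it and the grasp point (between the pads) lies 3 mm ahead of it (tips_ahead is the distance from the TCP to the fingertips, in m); z points along the fingers, y is the line along which they close (so a half turn about z gives the same grasp; the last joint's range is limited). The gripper opens to 85 mm and grips with 20 to 120 N. Pads are 22 mm wide; open, the fingers measure 114 mm over their backs; the gripper's body (76 mm by 85 mm) begins 54 mm behind the grasp point. The pads swing forward as they close: fully open they stand 13 mm farther back than shut.
Start: joints at [-1.151, 0.321, -0.07, 1.45, 0.023, 1.371, -0.057], TCP at [0.257, 0.597, 0.233] pointing down, gripper open.
Joint ranges: [-2.86, 2.86], [-0.3, 2.09], [-1.38, 1.24], [0.06, 2.45], [-1.56, 4.7], [0.09, 2.05], [-2.69, 2.69]. Speed limits (rad/s): [2.57, 2.57, 3.14, 3.14, 3.14, 3.14, 3.14].

### API

Orientations are given as a 3x3 rotation matrix whose columns are the frame's x, y, z axes.
In Python, from bench import * gives the robot as it stands.
- The arm moves only by the shell command python3 -m pendant 'ROWS'. ROWS is JSON, a list of rows, each a list of 7 numbers: the closure in counts, from 0 (fully open) to 255 (shut), then the shift along the tool's x, y, z in m, then the turn, a rotation vector about the tool's x, y, z in degrees. In form: [[fingers, x, y, z, ax, ay, az], ...]. A call has 1 to 10 rows; each row is the pose to reach, as a shift and turn from the pose commanded when the call began, along the tool's axes at that moment; what a row does not reach only later rows make up. A row lasts 1/12 s, in which the tool goes at most 41.7 mm and 7.16 degrees, less where a joint would pass 70% of its speed; a pose out of reach is approached as far as the arm can. A call with a gripper value outside its range is refused whole. The fingers move at their own pace and stop on an object; the grip force is fixed at half the most. Time passes only in rows, so rows that repeat a pose let the fingers close. It gives the time, the measured TCP pose, the force, the opening and the grip force at its end, in the units of the state.
- sense(): the state, without advancing time (a new reading comes with each control period).
- grab_frame(name): name is "scene" or "top"; returns a dict with "color" (384x512x3 uint8, red, green, blue), "K" (3x3 intrinsics, pixels), "R" (3x3) and "t" (3): a world point X has camera coordinates R X + t. Camera axes: x right, y down, z forward; pixel columns grow to the right and rows downward; lengths in m; the calibration is good to about 2 mm. A picture is of the moment at which its call begins. There is no depth.
- finish_job(): hands the job in; it is judged then, once.
Trained networks look in a picture, given as the dict that the camera call returned (one of the last four; its "shot" number tells which), for a name from the list of things; names that differ only in an ending like _2 or _b are one class to them, and where a whole thing is asked for, a point or a joint stands for the part that bears it (a point fixed in the world has none). Each returns a list of dicts, best first, with "score" (0 to 1); they miss things now and then, are a little off and sometimes report something else, mostly with a low value. They report only what shows in the picture. A call takes as long as a camera call.
- search_frame(picture, target): "box" ([left, top, right, bottom] in pixels, round what is visible of it).
- masks_of(picture, target): "pixels" (384x512 bool, what is visible of it) and "box" ([left, top, right, bottom] in pixels, round what is visible of it).
- place_of(picture, target): "centre" ([row, column] in pixels: a listed point, or the origin of a listed thing).
The state is a dict: "clock": time; "joint_pos": joint angles; "joint_velocities": joint speeds; "joint_efforts": joint torques, N m; "eef_pos": TCP position; "eef_rot": TCP orientation; "wrist_force": force on the tool from outside, world axes, zero at the start; "ft_torque": the same for the moment, N m; "grip_width": opening from 0.0 (shut) to 1.0 (fully open); "grasp_force": force on a finger pad.
Only numpy, scipy, OpenCV 4.12 (cv2) and the standard library are available. Lean on these libraries where they do the work, as an engineer would, in place of code of your own. Each camera call takes 0.05 s, during which the arm holds its last target. There are 200 camera calls.

## Working session

There is one attempt and no reset: what is moved stays moved. The work goes in short steps, Python scripts to look and compute and a shell command to move; the robot and the scene stay as the last step left them, time stands still between calls to the robot, and variables do not carry over. Pictures are saved under pics/ and viewed, at most 10 in all, crops included, and the job is handed in when it is done.

```bash
mkdir -p pics
cat > h.py <<'E'
from bench import *
import numpy as np, cv2
def save(p,n): cv2.imwrite('pics/'+n+'.png',cv2.cvtColor(p['color'],cv2.COLOR_RGB2BGR))
def ray(p,rc,z):
    r,c=rc; d=p['R'].T@np.linalg.inv(p['K'])@np.array([c,r,1.]); o=-p['R'].T@p['t']
    return o+d*(z-o[2])/d[2]
def proj(p,X):
    q=p['K']@(np.array(p['R'])@X+p['t']); return q[:2]/q[2]
E
python3 - <<'E'
from h import *
np.set_printoptions(precision=4,suppress=True)
s=sense();print(s['eef_pos'],s['eef_rot'],s['clock'],s['wrist_force'])
P=[grab_frame(n) for n in('top','scene')]
c=np.hstack([P[0]['color'],P[1]['color']])
save(P[0],'top0');save(P[1],'scene0')
for p,n in zip(P,('top','scene')):
    print(n,'cam',-np.array(p['R']).T@p['t'])
    for t,z in [('block',0),('fixture',0),('end_stop',0),('bar_pin',.029),('bar_knob',.057),('wrench',0),('knife',0),('pliers',0),('bottle_a',0),('cap',0),('flowcell',0)]:
        for d in place_of(p,t)[:3]: print(t,d['score'],d['centre'],ray(p,d['centre'],z)[:2])
E
```

```text
[0.2564 0.5967 0.232 ] [[-0.9188  0.3947 -0.0006]
 [ 0.3947  0.9188 -0.0018]
 [-0.0001 -0.0019 -1.    ]] 0.0 [-0.5852 -0.3361  0.2633]
top cam [ 0.4338 -0.0833  1.0564]
block 0.57 [230.0, 212.3] [0.4882 0.0501]
fixture 0.97 [215.1, 272.5] [ 0.5253 -0.0857]
bar_pin 0.92 [178.5, 273.8] [ 0.6048 -0.0867]
bar_pin 0.75 [133.6, 209.8] [0.7045 0.0603]
bar_knob 0.7 [176.4, 202.9] [0.6013 0.0678]
wrench 0.86 [279.6, 256.1] [ 0.3797 -0.0523]
knife 0.94 [255.2, 360.2] [ 0.4397 -0.2843]
pliers 0.9 [133.9, 211.9] [0.7115 0.0594]
pliers 0.27 [220.9, 405.4] [ 0.5192 -0.386 ]
bottle_a 0.78 [145.5, 374.2] [ 0.6917 -0.3165]
bottle_a 0.65 [140.0, 317.8] [ 0.702  -0.1866]
bottle_a 0.35 [254.1, 362.6] [ 0.4423 -0.2897]
cap 0.6 [152.6, 281.2] [ 0.6705 -0.1026]
cap 0.5 [227.6, 210.0] [0.4935 0.0555]
flowcell 0.81 [220.0, 405.5] [ 0.5212 -0.3863]
scene cam [0.9566 0.2867 0.9088]
block 0.75 [219.3, 311.7] [0.4947 0.0591]
block 0.71 [124.5, 154.6] [ 0.5253 -0.3808]
fixture 0.76 [193.4, 248.9] [ 0.5298 -0.0835]
end_stop 0.73 [161.9, 303.0] [ 0.3876 -0.0434]
bar_pin 0.8 [210.5, 218.2] [ 0.6155 -0.0937]
bar_knob 0.77 [239.5, 286.7] [0.59   0.0626]
bar_knob 0.35 [123.9, 155.0] [ 0.5506 -0.3395]
wrench 0.74 [157.7, 303.5] [ 0.3775 -0.0495]
knife 0.9 [120.7, 215.3] [ 0.4243 -0.2772]
pliers 0.61 [293.8, 250.1] [0.7024 0.0645]
bottle_a 0.89 [180.7, 120.0] [ 0.6864 -0.324 ]
bottle_a 0.78 [220.2, 160.8] [ 0.6987 -0.1833]
bottle_a 0.69 [231.2, 195.5] [ 0.671  -0.1094]
cap 0.93 [232.2, 198.0] [ 0.6694 -0.1038]
flowcell 0.82 [126.0, 155.1] [ 0.5278 -0.3766]
```

View pics/top0.png

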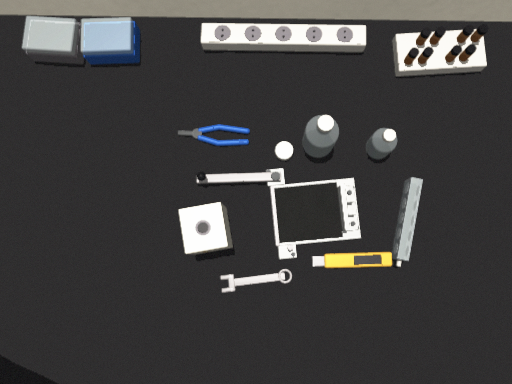

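View pics/scene0.png

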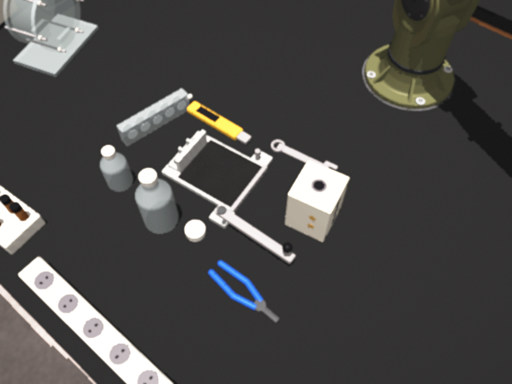

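The top view shows the block at about (228,205), the bed spanning columns 272–358 with its near edge on the left, the bar open from pin (176,276) to knob (176,202), and the post at (250,288). Fixture +x is therefore roughly world +y. Next I'll fit the fixture and block poses and check them with an overlay.

```bash
cat >> h.py <<'E'
def frame(x0,y0,a):  # a: yaw of x axis
    return np.array([[np.cos(a),-np.sin(a)],[np.sin(a),np.cos(a)]]),np.array([x0,y0])
def w(F,x,y,z): return np.append(F[0]@[x,y]+F[1],z)
def poly(im,p,pts,s,off,col):
    q=np.array([(proj(p,X)-off+.5)*s for X in pts]); cv2.polylines(im,[np.round(q).astype(int)],True,col,1)
E
cat > fit.py <<'E'
from h import *
from scipy.optimize import least_squares
np.set_printoptions(precision=4,suppress=True)
P=[grab_frame(n) for n in('top','scene')]
obs=[]
for p in P:
    for t,X in [('fixture',(0,0,0)),('bar_pin',(-.014,-.086,.029))]:
        d=place_of(p,t)
        if d: obs.append((p,X,d[0]['centre']))
f=lambda v:np.concatenate([proj(p,w(frame(*v),*X))-np.array(c)[::-1] for p,X,c in obs])
r=least_squares(f,[.527,-.085,1.6],loss='soft_l1');F=frame(*r.x);print('fix',r.x,r.fun)
# block: fit silhouettes of both views
M=[masks_of(p,'block')[0]['pixels'] for p in P]
def sil(p,v):
    B=frame(*v);pts=[w(B,x,y,z) for x in(-.044,.044) for y in(-.046,.046) for z in(0,.12)]
    q=np.array([proj(p,X) for X in pts]);m=np.zeros((384*1,512),np.uint8)
    h=cv2.convexHull(np.round(q*16).astype(np.int32)); cv2.fillConvexPoly(m,h,1,shift=4);return m>0
from scipy.optimize import minimize
cost=lambda v:sum((sil(p,(v[0],v[1],v[2]/5))^m).sum() for p,m in zip(P,M))
b=min((minimize(cost,[.49,.055,a*5],method='Nelder-Mead',options=dict(initial_simplex=np.array([[.48,.05,a*5],[.5,.05,a*5],[.49,.065,a*5],[.49,.055,a*5+.5]]))) for a in(1.5,1.65,1.8)),key=lambda r:r.fun)
bv=b.x.copy();bv[2]/=5;print('block',bv,b.fun,[m.sum() for m in M])
B=frame(*bv);R=F[0].T
print('block in fixture',R@(B[1]-F[1]),'yaw',bv[2]-r.x[2])
for p in P:
    d=place_of(p,'bar_knob')[0];k=ray(p,d['centre'],.057)[:2];kf=R@(k-F[1])-[-.014,-.086]
    print('knob',k,'ang',np.arctan2(kf[0],kf[1]),np.hypot(*kf))
out=[]
for p,o,sz in zip(P,[(170,150),(160,120)],[(200,150),(200,150)]):
    s=4;im=cv2.resize(p['color'][o[1]:o[1]+150,o[0]:o[0]+200],None,fx=s,fy=s,interpolation=cv2.INTER_CUBIC)[...,::-1].copy()
    poly(im,p,[w(F,x,y,.014) for x,y in((0,-.068),(0,.068),(-.15,.068),(-.15,-.068))],s,o,(0,0,255))
    for z in(0,.12): poly(im,p,[w(B,x,y,z) for x,y in((-.044,-.046),(-.044,.046),(.044,.046),(.044,-.046))],s,o,(0,255,0))
    out.append(im)
import sys
cv2.imwrite('pics/%s.png'%sys.argv[1],cv2.resize(np.vstack([out[0][:,:],out[1]]),None,fx=.5,fy=.5,interpolation=cv2.INTER_AREA) if len(sys.argv)>2 else out[0])
cv2.imwrite('pics/%s_s.png'%sys.argv[1],out[1])
E
python3 fit.py fit1
```

```text
fix [ 0.5246 -0.0849  1.7059] [ 2.4203 -2.197   1.4617  0.7408  0.9737  0.6937  1.1863  0.4338]
block [0.4879 0.0549 1.7721] 281.0 [np.int64(2179), np.int64(3446)]
block in fixture [0.1435 0.0175] yaw 0.06615018080830848
knob [0.6059 0.0697] ang 1.6692453586922937 0.15697078923362603
knob [0.5914 0.0696] ang 1.5770655589838074 0.1581251235347524
```

View pics/fit1.png

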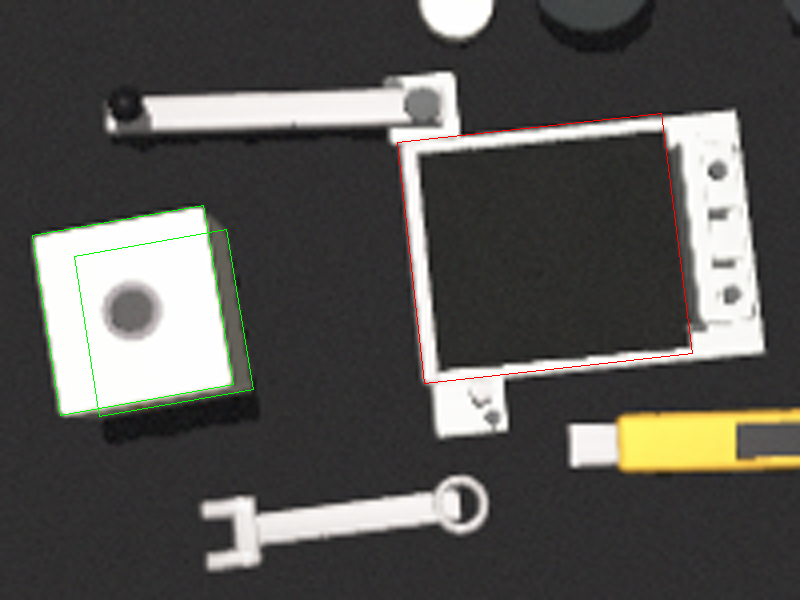

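View pics/fit1_s.png

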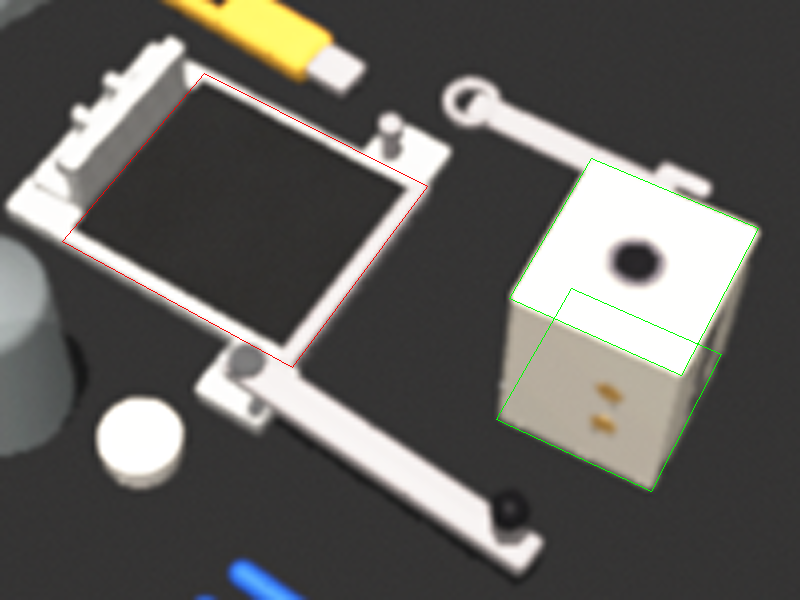

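```bash
cat >> h.py <<'E'
from scipy.spatial.transform import Rotation as Ro
FX=frame(.5246,-.0849,1.7059)
def goal(xf,yf,z,tilt,yaw=0.):
    "row (shift, rotvec deg) from present pose to TCP at fixture (xf,yf,z), tool x along fixture x turned by yaw, tool z leaning to -x by tilt (deg)"
    s=sense();R=np.array(s['eef_rot'])
    D=np.eye(3);D[:2,:2]=FX[0]
    t=np.radians(tilt)
    T=np.array([[np.cos(t),0,-np.sin(t)],[0,-1,0],[-np.sin(t),0,-np.cos(t)]])
    T=D@Ro.from_euler('z',yaw,degrees=True).as_matrix()@T
    d=w(FX,xf,yf,z)-s['eef_pos']
    print('world',w(FX,xf,yf,z),'row',np.round(R.T@d,4),np.round(Ro.from_matrix(R.T@T).as_rotvec(degrees=True),1))
def here():
    s=sense();p=np.array(s['eef_pos']);R=np.array(s['eef_rot'])
    D=FX[0].T;print('t',round(s['clock'],2),'fix',np.round(np.append(D@(p[:2]-FX[1]),p[2]),4),'zaxis',np.round(np.append(D@R[:2,2],R[2,2]),3),'yaxis',np.round(np.append(D@R[:2,1],R[2,1]),3),'F',np.round(np.append(D@s['wrist_force'][:2],s['wrist_force'][2]),1),'w',round(s['grip_width'],3))
E
python3 -c "
from h import *
goal(.27,.0175,.2,40)"
```

```text
world [0.47089235 0.18028246 0.2       ] row [-0.3614 -0.2985  0.0331] [ 20.6 -36.3  56.5]
```

```bash
python3 -m pendant '[[120,-0.361,-0.298,0.033,20.6,-36.3,56.5],[120,-0.361,-0.298,0.033,20.6,-36.3,56.5],[120,-0.361,-0.298,0.033,20.6,-36.3,56.5],[120,-0.361,-0.298,0.033,20.6,-36.3,56.5],[120,-0.361,-0.298,0.033,20.6,-36.3,56.5],[120,-0.361,-0.298,0.033,20.6,-36.3,56.5],[120,-0.361,-0.298,0.033,20.6,-36.3,56.5],[120,-0.361,-0.298,0.033,20.6,-36.3,56.5],[120,-0.361,-0.298,0.033,20.6,-36.3,56.5],[120,-0.361,-0.298,0.033,20.6,-36.3,56.5]]'; python3 -c "
from h import *
here();goal(.245,.0175,.05,40)"
```

```text
clock: 2.53
eef_pos: [0.447, 0.2269, 0.2037]
eef_rot: [[-0.1, 0.991, 0.086], [0.758, 0.132, -0.638], [-0.644, 0.001, -0.765]]
wrist_force: [0.6, 0.3, -0.5]
grip_width: 0.53
grasp_force: 0.0
t 2.53 fix [0.3195 0.0349 0.2037] zaxis [-0.644  0.001 -0.765] yaxis [-0.003 -1.     0.001] F [ 0.2 -0.6 -0.5] w 0.53
world [0.47425968 0.15551028 0.05      ] row [0.0421 0.0174 0.1655] [-0.1  0.1 -0.2]
```

```bash
python3 -m pendant '[[120,0.042,0.017,0.165,0,0,0],[120,0.042,0.017,0.165,0,0,0],[120,0.042,0.017,0.165,0,0,0],[120,0.042,0.017,0.165,0,0,0],[120,0.042,0.017,0.165,0,0,0],[120,0.042,0.017,0.165,0,0,0],[120,0.042,0.017,0.165,0,0,0]]'
python3 - <<'E'
from h import *
here();p=grab_frame('scene');save(p,'s2');goal(.215,.0175,.05,40)
E
```

```text
clock: 3.12
eef_pos: [0.4739, 0.158, 0.0514]
eef_rot: [[-0.104, 0.991, 0.087], [0.76, 0.135, -0.636], [-0.642, 0.0, -0.767]]
wrist_force: [0.3, -0.4, 0.8]
grip_width: 0.527
grasp_force: 0.0
t 3.12 fix [0.2475 0.0175 0.0514] zaxis [-0.642 -0.001 -0.767] yaxis [ 0.001 -1.     0.   ] F [-0.5 -0.2  0.8] w 0.527
world [0.47830047 0.12578366 0.05      ] row [-0.0244 -0.0006  0.0229] [ 0.1 -0.2  0. ]
```

View pics/s2.png

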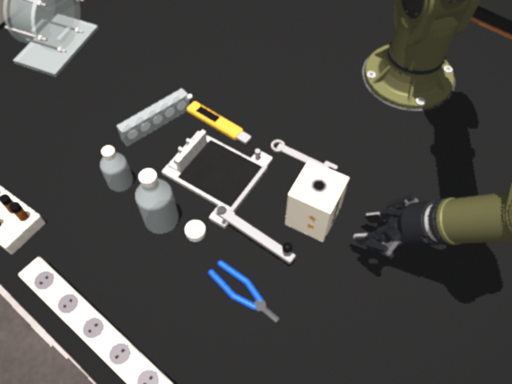

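The fingertips, near (365,235), stand just clear of the port face of the block at (317,200), and nothing else is near. I'll start the push.

```bash
python3 -m pendant '[[120,-0.0061,0,0.0051,0,0,0],[120,-0.0123,0,0.0103,0,0,0],[120,-0.0184,0,0.0154,0,0,0],[120,-0.0214,0,0.018,0,0,0],[120,-0.0245,0,0.0205,0,0,0],[120,-0.0276,0,0.0231,0,0,0],[120,-0.0306,0,0.0257,0,0,0],[120,-0.0337,0,0.0282,0,0,0],[120,-0.0368,0,0.0308,0,0,0]]' | grep force; python3 -c "
from h import *
here()"
```

```text
wrist_force: [-0.7, 0.5, -0.3]
grasp_force: 0.0
t 3.92 fix [0.198  0.0183 0.0504] zaxis [-0.642  0.001 -0.766] yaxis [ 0.    -1.    -0.001] F [ 0.6  0.7 -0.3] w 0.532
```

```bash
python3 -m pendant '[[120,-0.0031,0.000,0.0026,0,0,0],[120,-0.0061,0.001,0.0051,0,0,0],[120,-0.0092,0.002,0.0077,0,0,0],[120,-0.0123,0.003,0.0103,0,0,0],[120,-0.0153,0.004,0.0128,0,0,0],[120,-0.0184,0.005,0.0154,0,0,0],[120,-0.0214,0.006,0.018,0,0,0],[120,-0.0245,0.007,0.0205,0,0,0],[120,-0.0276,0.008,0.0231,0,0,0],[120,-0.0306,0.009,0.0257,0,0,0]]' | grep force
cat > bl.py <<'E'
from h import *
from scipy.optimize import minimize
import sys
here()
P=[grab_frame(n) for n in('top','scene')];g=eval(sys.argv[1])
M=[(masks_of(p,'block') or [None])[0] for p in P]
print([m and (m['score'],m['pixels'].sum()) for m in M])
V=[[(x,y,z) for x in(-.044,.044) for y in(-.046,.046) for z in(0,.12)]][0]
if len(sys.argv)>2: # lying: origin at x, near end; extends -x
    V=[(x,y,z) for x in(-.12,0) for y in(-.046,.046) for z in(.014,.102)]
def sil(p,v):
    B=frame(*(FX[0]@v[:2]+FX[1]),1.7059+v[2]/5);q=np.array([proj(p,w(B,*X)) for X in V]);m=np.zeros((384,512),np.uint8)
    cv2.fillConvexPoly(m,cv2.convexHull(np.round(q*16).astype(np.int32)),1,shift=4);return m>0
cost=lambda v:sum((sil(p,v)^m['pixels']).sum() for p,m in zip(P,M) if m)
S=np.array([g]*4,float);S[:,2]*=5;S[1,0]+=.012;S[2,1]+=.012;S[3,2]+=.4;S[:1]-=[.006,.006,.2]
r=min((minimize(cost,S[0],method='Nelder-Mead',options=dict(initial_simplex=S+d)) for d in(0,[0,0,.3],[.005,0,-.3])),key=lambda r:r.fun)
print('block in fixture',r.x[:2].round(4),'yaw',round(r.x[2]/5,3),r.fun)
save(P[1],'last');save(P[0],'lastt')
E
python3 bl.py '[.105,.01,.03]'
```

```text
wrist_force: [-2.0, 5.8, 3.3]
grasp_force: 3.4
t 4.75 fix [0.1606 0.009  0.0502] zaxis [-0.64  -0.001 -0.768] yaxis [ 0.002 -1.    -0.   ] F [6.  1.2 3.3] w 0.53
[None, (0.92, np.int64(3406))]
block in fixture [0.1089 0.0109] yaw 0.039 180.0
```

```bash
python3 -m pendant '[[120,-0.0031,0.001,0.0026,0,0,0],[120,-0.0061,0.002,0.0051,0,0,0],[120,-0.0092,0.003,0.0077,0,0,0],[120,-0.0123,0.004,0.0103,0,0,0],[120,-0.0153,0.005,0.0128,0,0,0],[120,-0.0184,0.006,0.0154,0,0,0],[120,-0.0214,0.007,0.018,0,0,0],[120,-0.0245,0.008,0.0205,0,0,0],[120,-0.0276,0.009,0.0231,0,0,0],[120,-0.0306,0.009,0.0257,0,0,0]]' | grep force;python3 bl.py '[.066,.002,.02]'
```

```text
wrist_force: [-1.7, 5.8, 2.9]
grasp_force: 3.3
t 5.78 fix [ 1.197e-01 -1.000e-04  5.020e-02] zaxis [-0.641 -0.    -0.767] yaxis [ 0.001 -1.    -0.   ] F [6.  0.9 2.9] w 0.532
[(0.61, np.int64(2027)), (0.62, np.int64(3346))]
block in fixture [0.0686 0.0008] yaw 0.038 407.0
```

```bash
python3 -m pendant '[[120,-0.0031,0,0.0026,0,0,0],[120,-0.0061,0,0.0051,0,0,0],[120,-0.0092,0,0.0077,0,0,0],[120,-0.0115,0,0.0096,0,0,0],[120,-0.013,0,0.0109,0,0,0],[120,-0.0145,0,0.0122,0,0,0],[120,-0.0161,0,0.0135,0,0,0]]' | grep force;python3 bl.py '[.046,.0,.02]'
```

```text
wrist_force: [-0.8, 6.2, 1.1]
grasp_force: 3.0
t 6.57 fix [ 0.0986 -0.0001  0.0503] zaxis [-0.641 -0.001 -0.767] yaxis [ 0.001 -1.    -0.   ] F [ 6.3 -0.1  1.1] w 0.528
[(0.88, np.int64(2040)), None]
block in fixture [0.0473 0.0028] yaw -0.013 122.0
```

```bash
python3 -m pendant '[[120,-0.0008,0,0.0006,0,0,0],[120,-0.0015,0,0.0013,0,0,0],[120,-0.0023,0,0.0019,0,0,0],[120,-0.0031,0,0.0026,0,0,0],[120,-0.0031,0,0.0026,0,0,0]]' | grep force;python3 -m pendant '[[120,-0.0008,0,0.0006,0,0,0],[120,-0.0008,0,0.0006,0,0,0]]' | grep force;python3 bl.py '[.045,.0,.02]'
```

```text
wrist_force: [-0.5, 6.2, 0.2]
grasp_force: 2.9
wrist_force: [-1.2, 8.1, 2.0]
grasp_force: 3.9
t 7.35 fix [ 0.0941 -0.0002  0.0503] zaxis [-0.641 -0.001 -0.768] yaxis [ 0.001 -1.     0.   ] F [8.2 0.1 2. ] w 0.533
[(0.6, np.int64(2093)), (0.98, np.int64(3418))]
block in fixture [0.0432 0.0019] yaw 0.012 281.0
```

```bash
python3 -m pendant '[[120,-0.0008,0,0.0006,0,0,0],[120,-0.0015,0,0.0013,0,0,0],[120,-0.0015,0,0.0013,0,0,0],[120,-0.0015,0,0.0013,0,0,0]]' | grep force;python3 -c "
from h import *
here();goal(.13,0,.05,40)"
```

```text
wrist_force: [-1.8, 11.3, 3.1]
grasp_force: 6.0
t 7.88 fix [ 0.0938 -0.0008  0.0503] zaxis [-0.639 -0.002 -0.769] yaxis [ 0.002 -1.     0.001] F [11.4  0.3  3.1] w 0.531
world [0.5070899  0.04391536 0.05      ] row [ 0.028  -0.0007 -0.0229] [ 0.1 -0.3  0.1]
```

```bash
python3 -m pendant '[[120,0.0192,0,-0.016,0,0,0],[120,0.0192,0,-0.016,0,0,0],[120,0.0,0,-0.039,0,0,0],[120,-0.0205,0,-0.0636,0,0,0],[120,-0.0205,0,-0.0636,0,0,0],[120,-0.0205,0,-0.0636,0,0,0]]' | grep force;python3 bl.py '[.045,.0,.02]'
```

```text
wrist_force: [-0.5, 0.6, -0.4]
grasp_force: 0.0
t 8.38 fix [ 0.1144 -0.0003  0.1137] zaxis [-0.643  0.    -0.766] yaxis [-0.002 -1.     0.001] F [ 0.7  0.4 -0.4] w 0.532
[(0.73, np.int64(2027)), (0.62, np.int64(3316))]
block in fixture [0.043  0.0021] yaw 0.013 419.0
```

```bash
python3 -m pendant '[[120,-0.0092,0,0.0077,0,0,0],[120,-0.0153,0,0.0129,0,0,0],[120,-0.0225,0,0.0137,0,0,0],[120,-0.0303,0,0.0137,0,0,0],[120,-0.0381,0,0.0137,0,0,0],[120,-0.0453,0,0.0145,0,0,0],[120,-0.0518,0,0.0161,0,0,0],[120,-0.0583,0,0.0176,0,0,0]]' | grep force;python3 - <<'E'
from h import *
here();p=grab_frame('scene');save(p,'s3')
E
```

```text
wrist_force: [-2.3, 4.4, 3.5]
grasp_force: 2.8
t 9.25 fix [ 5.950e-02 -1.000e-04  1.373e-01] zaxis [-0.642 -0.    -0.767] yaxis [ 0. -1.  0.] F [4.7 1.6 3.5] w 0.528
```

View pics/s3.png

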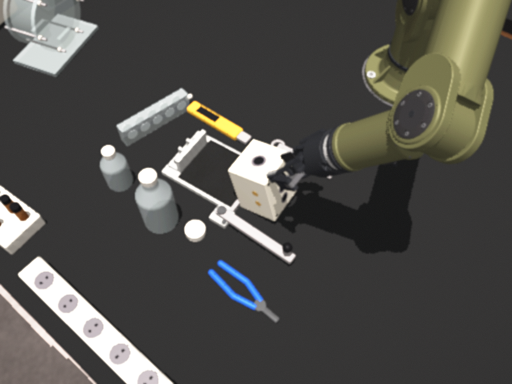

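The block, now around (262,180), is leaning over the bed edge ahead of the fingers. I'll carry the tip over.

```bash
python3 -m pendant '[[120,-0.0066,0,0.003,0,0,0],[120,-0.0133,0,0.0059,0,0,0],[120,-0.0199,0,0.0089,0,0,0],[120,-0.0266,0,0.0119,0,0,0],[120,-0.0326,0,0.0156,0,0,0],[120,-0.0386,0,0.0193,0,0,0],[120,-0.044,0,0.0238,0,0,0]]' | grep force;python3 -c "
from h import *
here()";  python3 -m pendant '[[120,-0.0054,0,0.0045,0,0,0],[120,-0.0107,0,0.009,0,0,0],[120,-0.0145,0,0.0122,0,0,0],[120,-0.0145,0,0.0122,0,0,0],[120,-0.0145,0,0.0122,0,0,0]]' | grep force;python3 - <<'E'
from h import *
here();p=grab_frame('scene');save(p,'s4')
E
```

```text
wrist_force: [-2.0, 0.9, 11.4]
grasp_force: 5.1
t 9.88 fix [ 0.0086 -0.0003  0.149 ] zaxis [-0.646  0.001 -0.764] yaxis [-0.001 -1.     0.   ] F [ 1.2  1.9 11.4] w 0.528
wrist_force: [0.5, 0.1, -0.1]
grasp_force: 0.0
t 10.3 fix [-0.009   0.0008  0.1459] zaxis [-0.643  0.002 -0.766] yaxis [-0.001 -1.    -0.002] F [ 0.1 -0.5 -0.1] w 0.534
```

View pics/s4.png

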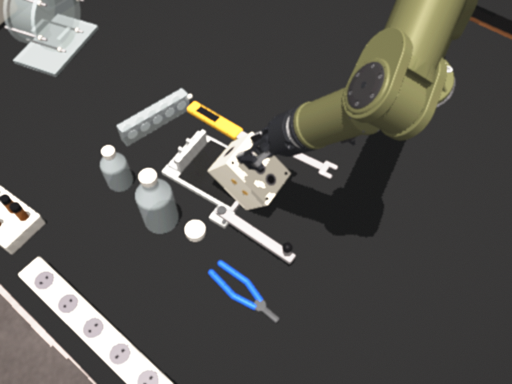

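The block, near (250,178), appears to have dropped with its ports upward, partly hidden by the gripper. I'll back off up and away, then measure it.

```bash
python3 -m pendant '[[120,-0.0,0,-0.03,0,0,0],[120,0.03,0,-0.06,0,0,0],[120,0.06,0,-0.09,0,0,0],[120,0.09,0,-0.12,0,0,0],[120,0.09,0,-0.12,0,0,0],[120,0.09,0,-0.12,0,0,0]]' | grep force;python3 bl.py '[.014,.0,.0]' l
```

```text
wrist_force: [1.1, -0.6, -0.2]
grasp_force: 0.0
t 10.85 fix [ 0.1417 -0.0006  0.18  ] zaxis [-0.642 -0.004 -0.767] yaxis [ 0.007 -1.    -0.001] F [-0.7 -1.  -0.2] w 0.533
[(0.61, np.int64(2561)), (0.7, np.int64(3646))]
block in fixture [ 0.0304 -0.0004] yaw -0.007 477.0
```

View pics/last.png

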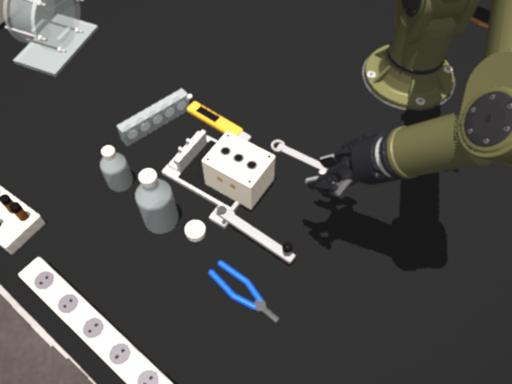

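The block lies flat with the three ports up, around (240,165), and its near end overhangs the edge by about 30 mm. Next I'll push that end home.

```bash
python3 -c "
from h import *
goal(.07,0,.06,40)"
```

```text
world [ 0.51517149 -0.01553788  0.06      ] row [0.027  0.001  0.1344] [-0.2  0.  -0.1]
```

```bash
python3 -m pendant '[[120,0.02,0.001,0.035,0,0,0],[120,0.027,0.001,0.07,0,0,0],[120,0.027,0.001,0.105,0,0,0],[120,0.027,0.001,0.125,0,0,0],[120,0.027,0.001,0.134,0,0,0],[120,0.027,0.001,0.134,0,0,0],[120,0.027,0.001,0.134,0,0,0]]' | grep force; python3 -m pendant '[[120,-0.0061,0,0.0051,0,0,0],[120,-0.0123,0,0.0103,0,0,0],[120,-0.0184,0,0.0154,0,0,0],[120,-0.0214,0,0.018,0,0,0],[120,-0.0245,0,0.0205,0,0,0],[120,-0.0276,0,0.0231,0,0,0],[120,-0.0306,0,0.0257,0,0,0],[120,-0.0337,0,0.0282,0,0,0],[120,-0.0368,0,0.0308,0,0,0]]' | grep force;python3 bl.py '[.01,.0,.0]' l
```

```text
wrist_force: [1.0, 0.4, 0.9]
grasp_force: 0.0
wrist_force: [-2.3, 7.7, 4.2]
grasp_force: 3.8
t 12.38 fix [ 0.0269 -0.002   0.0605] zaxis [-0.64  -0.003 -0.768] yaxis [ 0.003 -1.     0.001] F [7.9 1.3 4.2] w 0.525
[(0.9, np.int64(2750)), (0.78, np.int64(3652))]
block in fixture [ 0.02   -0.0008] yaw -0.008 325.0
```

```bash
python3 -m pendant '[[120,-0.0031,0,0.0026,0,0,0],[120,-0.0061,0,0.0051,0,0,0],[120,-0.0092,0,0.0077,0,0,0],[120,-0.0123,0,0.0103,0,0,0],[120,-0.0153,0,0.0128,0,0,0],[120,-0.0184,0,0.0154,0,0,0],[120,-0.0214,0,0.018,0,0,0],[120,-0.0245,0,0.0205,0,0,0],[120,-0.0276,0,0.0231,0,0,0]]' | grep force;python3 bl.py '[-.02,.0,.0]' l; python3 -m pendant '[[120,-0.0008,0,0.0006,0,0,0],[120,-0.0015,0,0.0013,0,0,0],[120,-0.0023,0,0.0019,0,0,0],[120,-0.0031,0,0.0026,0,0,0]]' | grep force;python3 -c "
from h import *
here()"
```

```text
wrist_force: [-1.1, 6.8, 2.5]
grasp_force: 3.6
t 13.33 fix [-0.0099 -0.0019  0.0604] zaxis [-0.641 -0.002 -0.768] yaxis [ 0.003 -1.     0.001] F [6.9 0.2 2.5] w 0.528
[(0.91, np.int64(2735)), (0.62, np.int64(3486))]
block in fixture [-0.0172 -0.0007] yaw -0.003 443.0
wrist_force: [-1.2, 7.4, 2.8]
grasp_force: 3.6
t 13.87 fix [-0.0143 -0.0015  0.0604] zaxis [-0.641 -0.001 -0.767] yaxis [ 0.002 -1.     0.   ] F [7.4 0.2 2.8] w 0.53
```

```bash
python3 -m pendant '[[120,-0.0008,0,0.0006,0,0,0],[120,-0.0015,0,0.0013,0,0,0],[120,-0.0023,0,0.0019,0,0,0],[120,-0.0031,0,0.0026,0,0,0],[120,-0.0038,0,0.0032,0,0,0],[120,-0.0046,0,0.0039,0,0,0]]' | grep force; python3 -m pendant '[[120,-0.0008,0,0.0006,0,0,0],[120,-0.0015,0,0.0013,0,0,0],[120,-0.0023,0,0.0019,0,0,0]]' | grep force;python3 -c "
from h import *
here()"
```

```text
wrist_force: [-0.9, 7.0, 3.4]
grasp_force: 3.7
wrist_force: [-0.9, 7.6, 2.8]
grasp_force: 3.6
t 14.62 fix [-0.0233 -0.0013  0.0604] zaxis [-0.642 -0.001 -0.767] yaxis [ 0.001 -1.    -0.   ] F [ 7.7 -0.1  2.8] w 0.532
```

```bash
for i in 1 2; do python3 -m pendant '[[120,-0.0008,0,0.0006,0,0,0],[120,-0.0015,0,0.0013,0,0,0],[120,-0.0015,0,0.0013,0,0,0]]' | grep wrist; done;python3 bl.py '[-.03,.0,.0]' l
```

```text
wrist_force: [-3.4, 11.4, 6.4]
wrist_force: [-5.2, 16.9, 10.3]
t 15.12 fix [-0.0242 -0.002   0.0602] zaxis [-0.639 -0.002 -0.769] yaxis [ 0.003 -1.     0.001] F [17.5  2.9 10.3] w 0.534
[(0.75, np.int64(443)), (0.76, np.int64(3359))]
block in fixture [-0.0484  0.0012] yaw -0.049 3363.0
```

```bash
python3 -m pendant '[[120,-0.0008,0,0.0006,0,0,0],[120,-0.0008,0,0.0006,0,0,0],[120,-0.0008,0,0.0006,0,0,0]]' | grep wrist; python3 -m pendant '[[120,0.0077,0,-0.0064,0,0,0],[120,0.03,0,-0.026,0,0,0],[120,0.06,0,-0.051,0,0,0],[120,0.06,0,-0.09,0,0,0],[120,0.04,0,-0.12,0,0,0],[120,0.02,0,-0.15,0,0,0],[120,0.02,0,-0.15,0,0,0]]' | grep force;python3 bl.py '[-.03,.0,.0]' l
python3 - <<'E'
from h import *
R=FX[0].T
for n in('top','scene'):
    p=grab_frame(n)
    d=place_of(p,'bar_knob')
    for e in d[:2]:
        k=R@(ray(p,e['centre'],.057)[:2]-FX[1]);kf=k-[-.014,-.086]
        print(n,e['score'],e['centre'],'knob fix',k,'ang',np.arctan2(kf[0],kf[1]),np.hypot(*kf))
    for a in np.arange(1.5,1.75,.05): print(round(a,2),proj(p,w(FX,-.014+.162*np.sin(a),-.086+.162*np.cos(a),.057))[::-1])
E
```

```text
wrist_force: [-5.7, 18.9, 10.9]
wrist_force: [0.9, 1.0, 0.6]
grasp_force: 0.0
t 16.15 fix [ 0.0822 -0.0037  0.1683] zaxis [-0.642 -0.005 -0.767] yaxis [-0.    -1.     0.007] F [ 0.9 -1.   0.6] w 0.532
[(0.57, np.int64(2746)), (0.86, np.int64(3548))]
block in fixture [-0.0305 -0.0006] yaw -0.018 392.0
top 0.79 [174.0, 201.7] knob fix [ 0.14303036 -0.10217398] ang 1.6734334583627486 0.15786111587640048
1.5 [186.7031553  200.81347752]
1.55 [183.06278086 200.293755  ]
1.6 [179.40485259 199.95944005]
1.65 [175.73853013 199.81083359]
1.7 [172.07294156 199.84777434]
scene 0.96 [242.7, 285.5] knob fix [ 0.13876707 -0.09182876] ang 1.6089323533340232 0.15287822775533114
1.5 [238.01019979 293.97851279]
1.55 [241.3184934  292.06519158]
1.6 [244.55492565 289.94997794]
1.65 [247.70930881 287.63663143]
1.7 [250.77150856 285.1296656 ]
```

View pics/last.png

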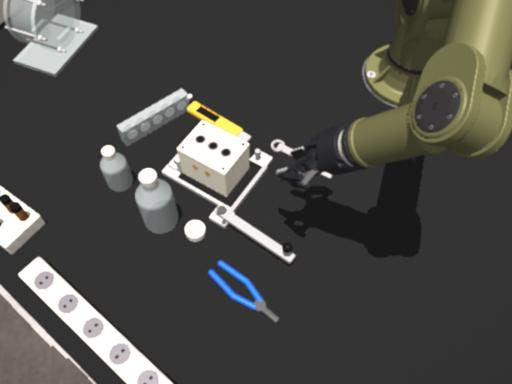

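The block is home at (213,158) against the end stop, x −30.5 mm and centred. The knob shows at about (245,287), a bar angle near 1.63. I'll move the gripper vertically above the knob.

```bash
python3 -c "
from h import *
goal(.147,-.095,.14,0)"
```

```text
world [0.59893442 0.07355628 0.14      ] row [ 0.064   0.0951 -0.0263] [-0.2 40.1  0. ]
```

```bash
python3 -m pendant '[[80,0.064,0.095,-0.026,0,40,0],[80,0.064,0.095,-0.026,0,40,0],[80,0.064,0.095,-0.026,0,40,0],[80,0.064,0.095,-0.026,0,40,0],[80,0.064,0.095,-0.026,0,40,0],[80,0.064,0.095,-0.026,0,40,0],[80,0.064,0.095,-0.026,0,40,0],[80,0.064,0.095,-0.026,0,40,0]]' | grep force
python3 - <<'E'
from h import *
here()
p=grab_frame('scene');q=grab_frame('top')
for r in(p,q):
    for e in place_of(r,'bar_knob')[:1]: print(e['score'],e['centre'],FX[0].T@(ray(r,e['centre'],.057)[:2]-FX[1]))
cv2.imwrite('pics/k.png',cv2.resize(np.hstack([p['color'][160:310,210:360],q['color'][100:250,130:280]]),None,fx=2.6,fy=2.6,interpolation=cv2.INTER_CUBIC)[...,::-1])
goal(.147,-.095,.068,0)
E
```

```text
wrist_force: [-0.4, 0.6, 0.3]
grasp_force: 0.0
t 17.22 fix [ 0.1456 -0.0952  0.1405] zaxis [-0.002  0.002 -1.   ] yaxis [-0.004 -1.    -0.002] F [0.6 0.3 0.3] w 0.686
0.79 [245.4, 287.7] [ 0.1451777  -0.09454812]
0.94 [176.5, 199.9] [ 0.14745686 -0.09712227]
world [0.59893442 0.07355628 0.068     ] row [-0.0034 -0.0003  0.0725] [-0.1  0.   0.2]
```

View pics/k.png

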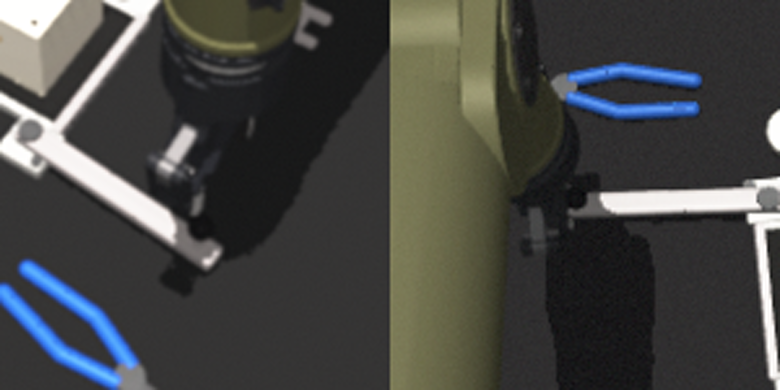

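The crops show the fingers straddling the knob: in the left crop it sits just below the fingertips near (200,225). The pose estimates from the two views agree to about 3 mm, so I'll descend and grip.

```bash
python3 -m pendant '[[80,-0.003,0,0.03,0,0,0],[80,-0.003,0,0.055,0,0,0],[80,-0.003,0,0.072,0,0,0],[80,-0.003,0,0.072,0,0,0]]' | grep force; python3 -m pendant '[[255,0,0,0,0,0,0],[255,0,0,0,0,0,0],[255,0,0,0,0,0,0],[255,0,0,0,0,0,0],[255,0,0,0,0,0,0],[255,0,0,0,0,0,0],[255,0,0,0,0,0,0]]'
python3 - <<'E'
from h import *
here();s=sense();p=FX[0].T@(np.array(s['eef_pos'])[:2]-FX[1]);d=p-[-.014,-.086];a0=np.arctan2(d[0],d[1]);print(a0,np.hypot(*d))
R=np.array(s['eef_rot'])
for r in (.162,np.hypot(*d)):
  for a in np.linspace(a0,-.03,21)[1:]:
    q=w(FX,-.014+r*np.sin(a),-.086+r*np.cos(a),s['eef_pos'][2])-s['eef_pos'];print(round(a,2),np.round(R.T@q,3))
E
```

```text
wrist_force: [-0.8, -0.1, -1.0]
grasp_force: 0.0
clock: 18.33
eef_pos: [0.6002, 0.0713, 0.0697]
eef_rot: [[-0.134, 0.991, -0.0], [0.991, 0.134, 0.001], [0.001, -0.0, -1.0]]
wrist_force: [0.4, -0.4, -0.1]
grip_width: 0.001
grasp_force: 0.0
t 18.33 fix [ 0.1446 -0.096   0.0697] zaxis [ 0.001  0.    -1.   ] yaxis [-0. -1. -0.] F [-0.4 -0.3 -0.1] w 0.001
1.6336260073371076 0.1589529461422557
1.55 [ 0.003 -0.013  0.   ]
1.47 [ 0.002 -0.027  0.   ]
1.38 [ 0.001 -0.04   0.   ]
1.3 [-0.003 -0.053  0.   ]
1.22 [-0.007 -0.066 -0.   ]
1.13 [-0.012 -0.078 -0.   ]
1.05 [-0.018 -0.09  -0.   ]
0.97 [-0.025 -0.102 -0.   ]
0.88 [-0.033 -0.113 -0.   ]
0.8 [-0.042 -0.123 -0.   ]
0.72 [-0.052 -0.132 -0.   ]
0.64 [-0.063 -0.14  -0.   ]
0.55 [-0.074 -0.148 -0.   ]
0.47 [-0.085 -0.154 -0.   ]
0.39 [-0.098 -0.16  -0.   ]
0.3 [-0.11  -0.165 -0.   ]
0.22 [-0.123 -0.168 -0.   ]
0.14 [-0.137 -0.17  -0.   ]
0.05 [-0.15  -0.172 -0.   ]
-0.03 [-0.164 -0.172 -0.   ]
1.55 [ 0.    -0.013  0.   ]
1.47 [-0.001 -0.026  0.   ]
1.38 [-0.002 -0.039  0.   ]
1.3 [-0.005 -0.052 -0.   ]
1.22 [-0.01  -0.065 -0.   ]
1.13 [-0.015 -0.077 -0.   ]
1.05 [-0.021 -0.089 -0.   ]
0.97 [-0.028 -0.1   -0.   ]
0.88 [-0.036 -0.111 -0.   ]
0.8 [-0.044 -0.121 -0.   ]
0.72 [-0.054 -0.13  -0.   ]
0.64 [-0.064 -0.138 -0.   ]
0.55 [-0.075 -0.145 -0.   ]
0.47 [-0.087 -0.152 -0.   ]
0.39 [-0.099 -0.157 -0.   ]
0.3 [-0.111 -0.162 -0.   ]
0.22 [-0.124 -0.165 -0.   ]
0.14 [-0.137 -0.167 -0.   ]
0.05 [-0.15  -0.169 -0.   ]
-0.03 [-0.163 -0.169 -0.   ]
```

Run:
```python
from h import *
p=grab_frame('scene');q=grab_frame('top')
for r in(p,q):
    for e in place_of(r,'bar_knob')[:2]: print(e['score'],e['centre'],FX[0].T@(ray(r,e['centre'],.057)[:2]-FX[1]))
cv2.imwrite('pics/k2.png',cv2.resize(np.hstack([p['color'][190:290,230:330],q['color'][130:230,150:250]]),None,fx=4,fy=4,interpolation=cv2.INTER_CUBIC)[...,::-1])
```

```text
0.63 [242.3, 288.5] [ 0.14321069 -0.0880554 ]
0.76 [178.0, 201.3] [ 0.14473266 -0.09348309]
```

View pics/k2.png

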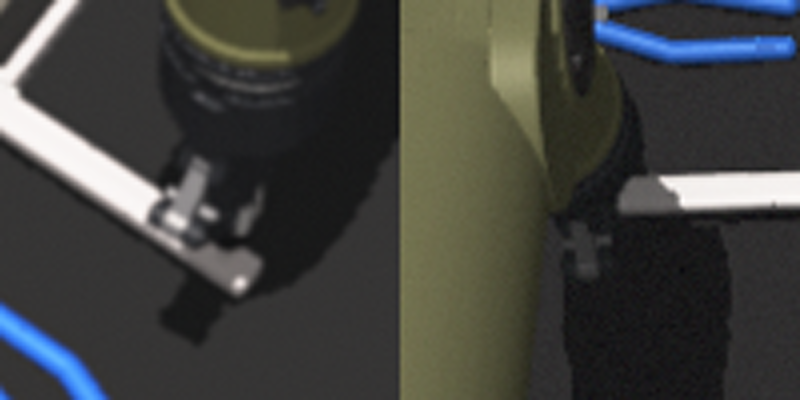

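The knob is hidden behind the gripper and the fingers shut on nothing. I'll rise, shift aside and measure again.

```bash
python3 -m pendant '[[255,0,0,-0.04,0,0,0],[255,0,0,-0.08,0,0,0],[255,0.03,0,-0.1,0,0,0],[255,0.07,0,-0.1,0,0,0],[255,0.1,0,-0.1,0,0,0],[255,0.1,0,-0.1,0,0,0]]' | grep force
python3 - <<'E'
from h import *
here()
p=grab_frame('scene');q=grab_frame('top')
for r in(p,q):
    for e in place_of(r,'bar_knob')[:2]: print(e['score'],e['centre'],FX[0].T@(ray(r,e['centre'],.057)[:2]-FX[1]))
    for a in(1.55,1.63,1.7,1.8): print(a,proj(r,w(FX,-.014+.178*np.sin(a),-.086+.178*np.cos(a),.029)),proj(r,w(FX,-.014+.162*np.sin(a),-.086+.162*np.cos(a),.057)))
s=sense();print(proj(p,np.array(s['eef_pos'])+[0,0,-.022]))
cv2.imwrite('pics/k3.png',cv2.resize(np.hstack([p['color'][190:290,230:330],q['color'][130:230,170:270]]),None,fx=4,fy=4,interpolation=cv2.INTER_CUBIC)[...,::-1])
E
```

```text
wrist_force: [-0.4, 0.8, -0.3]
grasp_force: 0.0
t 19.03 fix [ 0.2546 -0.0952  0.1697] zaxis [ 0.006  0.    -1.   ] yaxis [ 0.011 -1.    -0.   ] F [ 0.9  0.3 -0.3] w 0.003
0.95 [243.3, 287.4] [ 0.1424823 -0.0910069]
1.55 [298.35535751 251.48039399] [292.06519158 241.3184934 ]
1.63 [294.64800919 257.08498478] [288.58547411 246.45805178]
1.7 [290.95675227 261.79274963] [285.1296656  250.77150856]
1.8 [284.99001919 268.13731354] [279.55674386 256.57937917]
0.74 [173.4, 198.2] [ 0.15050336 -0.10435858]
0.23 [135.8, 208.7] [ 0.11962996 -0.18527107]
1.55 [195.06979577 185.94389411] [200.293755   183.06278086]
1.63 [194.60169061 179.67603209] [199.84799119 177.20548125]
1.7 [194.60890629 174.18485892] [199.84777434 172.07294156]
1.8 [195.29029224 166.38430623] [200.47537658 164.78018776]
[340.56139178 250.40022631]
```

View pics/k3.png

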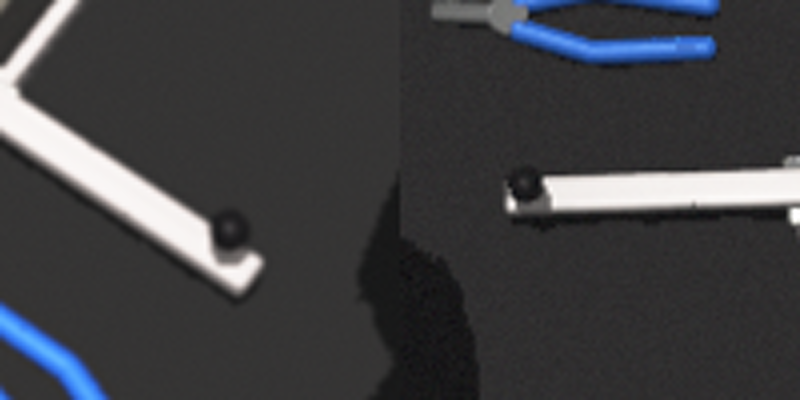

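The knob is at (288,247) in the scene view and (201,176) in the top view, so the bar is still at about 1.64 rad. Instead of gripping, I'll sweep the bar with shut fingers, tip low, on its outer side.

```bash
cat > arc.py <<'E'
from h import *
import sys
def tip(a,r=.15):
    n=np.array([np.cos(a),-np.sin(a)]);u=np.array([np.sin(a),np.cos(a)])
    t=np.array([-.014,-.086])+r*u+n*(.010+.0145*abs(np.sin(a))+.0103*abs(np.cos(a)))
    return t+[.0075,0]
def rows(aa,z=.043):
    s=sense();R=np.array(s['eef_rot'])
    for a in aa:
        x,y=tip(a);d=w(FX,x,y,z)-s['eef_pos'];print(round(a,2),np.round([x,y],3),np.round(R.T@d,4))
if __name__=='__main__': here();rows(eval(sys.argv[1]))
E
python3 -c "
from arc import *
x,y=tip(1.64);print(x,y)
goal(x,y-.02,.13,20);goal(x,y-.02,.043,20)"
```

```text
0.141399970641721 -0.12148952346245452
world [0.64575459 0.0742691  0.13      ] row [-0.1017  0.0459  0.0391] [ -0.1 -20.   -0.1]
world [0.64575459 0.0742691  0.043     ] row [-0.1016  0.046   0.1261] [ -0.1 -20.   -0.1]
```

```bash
python3 -m pendant '[[255,-0.03,0.046,0.0,0,-7,0],[255,-0.07,0.046,0.039,0,-14,0],[255,-0.102,0.046,0.039,0,-20,0],[255,-0.102,0.046,0.039,0,-20,0],[255,-0.102,0.046,0.039,0,-20,0]]' | grep force; python3 -m pendant '[[255,0.01,0,0.0273,0,0,0],[255,0.02,0,0.0545,0,0,0],[255,0.0298,0,0.0818,0,0,0],[255,0.0298,0,0.0818,0,0,0],[255,0.0298,0,0.0818,0,0,0]]' | grep force; python3 arc.py 'np.arange(1.6,1.0,-.06)'
```

```text
wrist_force: [0.4, -0.3, -0.1]
grasp_force: 0.0
wrist_force: [-0.1, -0.8, 0.9]
grasp_force: 0.0
t 20.07 fix [ 0.1423 -0.1412  0.0436] zaxis [-0.34   0.002 -0.94 ] yaxis [-0.002 -1.    -0.002] F [-0.8  0.2  0.9] w -0.001
1.6 [ 0.143 -0.115] [ 0.0005 -0.0261  0.0005]
1.54 [ 0.144 -0.106] [ 0.0019 -0.0351 -0.    ]
1.48 [ 0.145 -0.098] [ 0.0028 -0.0436 -0.0003]
1.42 [ 0.146 -0.089] [ 0.0033 -0.0522 -0.0005]
1.36 [ 0.146 -0.08 ] [ 0.0033 -0.0609 -0.0005]
1.3 [ 0.145 -0.072] [ 0.0028 -0.0696 -0.0003]
1.24 [ 0.144 -0.063] [ 0.0018 -0.0784  0.0001]
1.18 [ 0.143 -0.054] [ 0.0003 -0.0871  0.0007]
1.12 [ 0.141 -0.045] [-0.0016 -0.0958  0.0014]
1.06 [ 0.138 -0.037] [-0.0041 -0.1044  0.0023]
1.0 [ 0.135 -0.028] [-0.0071 -0.1129  0.0034]
```

```bash
python3 -m pendant '[[255,0,-0.013,0,0,0,0],[255,0.0005,-0.026,0.0005,0,0,0],[255,0.0019,-0.035,0,0,0,0],[255,0.0028,-0.0436,-0.0003,0,0,0],[255,0.0033,-0.0522,-0.0005,0,0,0],[255,0.0033,-0.0609,-0.0005,0,0,0],[255,0.0028,-0.0696,-0.0003,0,0,0],[255,0.0018,-0.0784,0,0,0,0],[255,0.0003,-0.0871,0.0007,0,0,0],[255,-0.0016,-0.0958,0.0014,0,0,0]]' | grep wrist
python3 - <<'E'
from arc import *
here();rows(np.arange(1.06,.4,-.07))
p=grab_frame('top')
for e in place_of(p,'bar_knob')[:2]:
    k=FX[0].T@(ray(p,e['centre'],.057)[:2]-FX[1])+[.014,.086];print(e['score'],np.arctan2(*k),np.hypot(*k))
E
```

```text
wrist_force: [0.8, -0.9, -0.2]
t 20.9 fix [ 0.1407 -0.045   0.0423] zaxis [-0.342  0.001 -0.94 ] yaxis [ 0.    -1.    -0.001] F [-1.  -0.7 -0.2] w 0.002
1.06 [ 0.138 -0.037] [-0.0029 -0.0082  0.0003]
0.99 [ 0.134 -0.027] [-0.0064 -0.0181  0.0016]
0.92 [ 0.13  -0.017] [-0.0106 -0.0278  0.0032]
0.85 [ 0.124 -0.008] [-0.0155 -0.0372  0.0049]
0.78 [0.119 0.001] [-0.021  -0.0463  0.007 ]
0.71 [0.112 0.01 ] [-0.0272 -0.055   0.0092]
0.64 [0.105 0.018] [-0.0341 -0.0633  0.0117]
0.57 [0.097 0.026] [-0.0415 -0.071   0.0144]
0.5 [0.088 0.033] [-0.0495 -0.0782  0.0174]
0.43 [0.079 0.04 ] [-0.0581 -0.0848  0.0205]
0.72 -0.22686085201530945 0.08280405168514439
0.71 1.1876950908652821 0.16119341740686485
```

```bash
python3 -m pendant '[[255,-0.0029,-0.0082,0.0003,0,0,0],[255,-0.0064,-0.0181,0.0016,0,0,0],[255,-0.0106,-0.0278,0.0032,0,0,0],[255,-0.0155,-0.0372,0.0049,0,0,0],[255,-0.021,-0.0463,0.007,0,0,0],[255,-0.0272,-0.055,0.0092,0,0,0],[255,-0.0341,-0.0633,0.0117,0,0,0],[255,-0.0415,-0.071,0.0144,0,0,0],[255,-0.0495,-0.0782,0.0174,0,0,0],[255,-0.0581,-0.0848,0.0205,0,0,0]]' | grep wrist
python3 - <<'E'
from arc import *
here();rows(np.arange(.37,-.05,-.05))
p=grab_frame('scene')
for e in place_of(p,'bar_knob')[:2]:
    k=FX[0].T@(ray(p,e['centre'],.057)[:2]-FX[1])+[.014,.086];print(e['score'],np.arctan2(*k),np.hypot(*k))
E
```

```text
wrist_force: [0.6, 1.6, 0.2]
t 21.83 fix [0.0784 0.0397 0.0431] zaxis [-0.341  0.001 -0.94 ] yaxis [-0.    -1.    -0.001] F [ 1.5 -0.8  0.2] w 0.001
0.37 [0.071 0.045] [-0.007  -0.0052  0.0026]
0.32 [0.064 0.049] [-0.0137 -0.009   0.0051]
0.27 [0.056 0.052] [-0.0206 -0.0125  0.0076]
0.22 [0.049 0.055] [-0.0277 -0.0156  0.0102]
0.17 [0.041 0.058] [-0.035  -0.0183  0.0128]
0.12 [0.033 0.06 ] [-0.0424 -0.0206  0.0155]
0.07 [0.025 0.062] [-0.0499 -0.0224  0.0182]
0.02 [0.017 0.064] [-0.0576 -0.0238  0.021 ]
-0.03 [0.01  0.065] [-0.0645 -0.0248  0.0235]
0.67 0.45315481405784114 0.16772530539541033
0.54 0.6096188450963156 0.05943398760469297
```

```bash
python3 -m pendant '[[255,-0.007,-0.0052,0.0026,0,0,0],[255,-0.0137,-0.009,0.0051,0,0,0],[255,-0.0206,-0.0125,0.0076,0,0,0],[255,-0.0277,-0.0156,0.0102,0,0,0],[255,-0.035,-0.0183,0.0128,0,0,0],[255,-0.0424,-0.0206,0.0155,0,0,0],[255,-0.0499,-0.0224,0.0182,0,0,0],[255,-0.0576,-0.0238,0.021,0,0,0],[255,-0.0576,-0.0238,0.021,0,0,0]]' | grep wrist;python3 -c "
from h import *
here()";  python3 -m pendant '[[255,-0.0019,0,0.0007,0,0,0],[255,-0.0038,0,0.0014,0,0,0],[255,-0.0038,0,0.0014,0,0,0]]' | grep wrist;python3 -c "
from h import *
here()"
```

```text
wrist_force: [-0.7, -0.0, 0.8]
t 22.68 fix [0.0157 0.0635 0.0431] zaxis [-0.342  0.002 -0.94 ] yaxis [-0.003 -1.    -0.001] F [0.1 0.7 0.8] w 0.001
wrist_force: [0.0, 0.3, -0.4]
t 22.93 fix [0.0137 0.0625 0.043 ] zaxis [-0.342  0.001 -0.94 ] yaxis [-0.    -1.    -0.001] F [ 0.3 -0.1 -0.4] w 0.002
```

Still free of the stop; I'll go on in 1–2 mm steps until the force rises.

```bash
for i in 1 2 3 4; do python3 -m pendant '[[255,-0.001,0,0.0004,0,0,0],[255,-0.0019,0,0.0007,0,0,0],[255,-0.0019,0,0.0007,0,0,0]]' | grep wrist; done;python3 -c "
from h import *
here()"
```

```text
wrist_force: [-0.0, 0.9, -0.7]
wrist_force: [0.1, 0.7, -0.7]
wrist_force: [-1.0, 0.5, -0.1]
wrist_force: [0.9, 0.8, -0.7]
t 23.93 fix [0.0054 0.0627 0.043 ] zaxis [-0.342  0.001 -0.94 ] yaxis [-0.    -1.    -0.001] F [ 0.7 -1.  -0.7] w -0.0
```

```bash
for i in 1 2 3; do python3 -m pendant '[[255,-0.001,0,0.0004,0,0,0],[255,-0.0019,0,0.0007,0,0,0],[255,-0.0019,0,0.0007,0,0,0]]' | grep wrist; done;python3 - <<'E'
from h import *
here()
p=grab_frame('scene')
for e in place_of(p,'bar_knob')[:2]:
    k=FX[0].T@(ray(p,e['centre'],.057)[:2]-FX[1])+[.014,.086];print(e['score'],e['centre'],np.arctan2(*k),np.hypot(*k))
cv2.imwrite('pics/e1.png',cv2.resize(p['color'][80:260,150:350],None,fx=3.3,fy=3.3,interpolation=cv2.INTER_CUBIC)[...,::-1])
E
```

```text
wrist_force: [-0.6, 1.2, -0.5]
wrist_force: [0.3, 0.5, -0.5]
wrist_force: [-0.1, 0.3, -0.7]
t 24.68 fix [-0.0005  0.0627  0.043 ] zaxis [-0.342  0.001 -0.94 ] yaxis [-0.    -1.    -0.001] F [ 0.3  0.1 -0.7] w 0.0
0.73 [143.9, 265.5] -0.016774944659219103 0.17703506204489378
```

```bash
for i in 1 2 3; do python3 -m pendant '[[255,-0.001,0,0.0004,0,0,0],[255,-0.0019,0,0.0007,0,0,0],[255,-0.0019,0,0.0007,0,0,0]]' | grep wrist; done;python3 - <<'E'
from h import *
here()
for n in('scene','top'):
  p=grab_frame(n)
  for e in place_of(p,'bar_knob')[:2]:
    k=FX[0].T@(ray(p,e['centre'],.057)[:2]-FX[1])+[.014,.086];print(n,e['score'],e['centre'],np.arctan2(*k),np.hypot(*k))
  print(proj(p,w(FX,-.014,.076,.057))[::-1])
E
```

```text
wrist_force: [-0.6, 5.2, 0.6]
wrist_force: [-1.9, 9.6, 1.2]
wrist_force: [-3.2, 13.3, 2.4]
t 25.53 fix [-0.002   0.0617  0.0425] zaxis [-0.336 -0.001 -0.942] yaxis [ 0.002 -1.     0.001] F [13.6  1.4  2.4] w 0.001
scene 0.57 [146.0, 264.5] -0.010772829912136678 0.17099201009973544
[149.18320837 263.06343653]
top 0.76 [249.1, 282.3] 0.007884260696328478 0.1648494064193778
[247.69904834 282.75244034]
```

Stop reached: the force rises with no motion, and the knob reads about 0 rad. I'll retract and verify.

```bash
python3 -m pendant '[[255,0.009,0,-0.003,0,0,0],[255,0.03,0,-0.011,0,0,0],[255,0.055,0,-0.02,0,0,0],[255,0.055,0,-0.06,0,0,0],[255,0.07,0,-0.1,0,0,0],[255,0.1,0,-0.13,0,0,0],[255,0.13,0,-0.16,0,0,0],[255,0.13,0,-0.16,0,0,0]]' | grep wrist; python3 bl.py '[-.03,.0,.0]' l
python3 - <<'E'
from h import *
for n in('scene','top'):
  p=grab_frame(n)
  for e in place_of(p,'bar_knob')[:1]:
    k=FX[0].T@(ray(p,e['centre'],.057)[:2]-FX[1])+[.014,.086];print(n,e['score'],e['centre'],np.arctan2(*k),np.hypot(*k))
  for t in('wrench','knife','pliers','cap','flowcell'):
    for d in place_of(p,t)[:1]: print(t,d['score'],ray(p,d['centre'],0)[:2])
E
```

```text
wrist_force: [0.4, 1.1, -0.0]
t 26.4 fix [0.1782 0.0599 0.1521] zaxis [-0.337 -0.009 -0.941] yaxis [ 0.009 -1.     0.006] F [ 1.1 -0.6 -0. ] w 0.001
[(0.63, np.int64(2801)), (0.64, np.int64(3677))]
block in fixture [-0.0305 -0.0009] yaw -0.006 220.0
scene 0.78 [143.2, 262.7] -0.05197871451422786 0.17566738951203836
wrench 0.6 [ 0.38577423 -0.04725826]
knife 0.68 [ 0.43302283 -0.27126856]
pliers 0.79 [0.70627377 0.06518834]
cap 0.87 [ 0.66871986 -0.1149948 ]
flowcell 0.67 [ 0.5314994  -0.38733389]
top 0.57 [249.1, 283.3] -0.00494902145461994 0.1650810286334338
wrench 0.89 [ 0.37937831 -0.04827095]
knife 0.82 [ 0.44351988 -0.28522016]
pliers 0.73 [0.71693491 0.0607782 ]
cap 0.77 [ 0.67816847 -0.10797725]
flowcell 0.84 [ 0.51175012 -0.37762439]
```

All good: the block is home, the bar is closed and the bystanders are where they were. Handing in.

```bash
python3 -c "
from bench import *
print(finish_job())"
```

```text
the job is handed in; nothing more can be done
None
```

The job is handed in, with no verdict returned: by my last measurements the block lies port face up and home against the end stop (x −30.5 mm, y −1 mm, square), the bar is against its stop (pushed until the force rose to 13.6 N with almost no further motion), and the five bystanders I re-measured (not the bottles) are in place; note that I viewed 12 pictures, over the limit of 10.

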